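Close the casting frame round the clay model

TASK

Close the plaster-casting frame round the clay model: push the loose L-shaped side along the bench until both of its free ends butt tight and square against the inner faces of the fixed side. Push it only from the outside with the fingertips: do not pinch or lift it, and keep the fingers off its freshly soaped white inner faces. Leave the model, the jar and the tools where they are, and finish clear of everything.

Things in the scene. Friction and masses are not known exactly. Their poses are not given: they have to be found in the camera images.
- fixed_side: Fixed half of the frame: two upright plywood boards in an L, 65 mm high, 18 thick, white inside, screwed down. Origin: bench height, corner of its INNER faces. x points away from the robot (yaw within 0.25), y left. Far board: inner face at own x=0, board x 0..18, y -253..18 mm. Left board: inner face at own y=0, board y 0..18, x -243..0 mm. Cleats 25 mm high on the outer sides only.
- loose_side: Loose half: L of two boards 65 mm high, 18 thick, about 0.24 kg, slides at a few N. Origin: bench height, its OUTER corner (nearest robot, rightmost). Near board: outer face own x=0, y 0..168 mm. Right board: outer face own y=0, x 0..158 mm. Closed: origin at (-158,-168,0) mm in the fixed side's frame, axes parallel. Starts 30 to 60 mm short in x and in y, skewed up to 0.2 rad.
- loose_lining: The white inner facing of the loose side, 3 mm thick, on the inside of both its boards (own x or y = 15 to 18 mm, full height); freshly soaped, not to be touched by the fingers. Same origin and axes as the loose side.
- near_end (a point): Centre of the free end face of the loose side's near board (18 mm wide, 65 mm high), at (9, 168, 32.5) mm in the loose side's frame. It must butt against the inner face of the fixed left board.
- right_end (a point): Centre of the free end face of the loose side's right board, at (158, 9, 32.5) mm in the loose side's frame. It must butt against the inner face of the fixed far board.
- clay_model: The clay model: a square terracotta-coloured slab 90 x 100 mm, 39 mm high at its rosette, loose on the bench inside the fixed corner, about 25 mm from each face of the closed frame. Origin: centre of its underside. Not to be moved.
- soap_jar: Closed amber glass jar, 68 mm diameter, 85 mm high, standing to the left of the frame. Origin: centre of its underside. Leave alone.
- loop_tool: Clay loop tool with a dark wooden handle, 175 mm long, 18 mm thick, lying flat to the left of the frame. Origin: under it, 100 mm from the handle's end; own x along the tool to the wire loop. Leave alone.
- calipers: Steel outside calipers, lying flat to the right of the frame, 165 mm long, 110 mm wide, 19 mm high at the pivot. Origin: under the pivot; own x towards the points. Leave alone.
Not all that is in view belongs to the job. What is shaped like the loose_side but black or purple is not meant.

How it is judged:
At the end, for the whole second after the job is handed in: Both joints of the frame are closed to within 2.5 mm, the loose side is square to the fixed side within 0.03 rad, flat on the bench and at rest, with the model where it was (within 4 mm) (y of near_end in the frame of fixed_side between -0.0025 and 0.004 m and x of right_end in the frame of fixed_side between -0.0025 and 0.004 m and angle between the x axis of loose_side and the x axis of fixed_side, either way round below 0.03 rad and angle between loose_side's own z axis and vertical below 0.03 rad and height (world z) of loose_side below 0.003 m and linear speed of loose_side below 0.01 m/s and distance of clay_model from where it was at the start of the episode below 0.004 m); the robot touches nothing.
It fails at once if the loose side is lifted (8 mm) or tipped (0.12 rad) (height (world z) of loose_side above 0.008 m or angle between loose_side's own z axis and vertical above 0.12 rad).
It fails at once if the fingers touch the soaped inner faces of the loose side, or pinch it (contact force between loose_lining and the fingers above 0.5 N).
It fails at once if the clay model is moved by more than 4 mm (distance of clay_model from where it was at the start of the episode above 0.004 m).
It fails at once if the jar or a tool is moved by more than 15 mm (distance of any of soap_jar, loop_tool, calipers from where it was at the start of the episode above 0.015 m).
It also fails if it takes over 54 s, if anything falls off the work surface, if the arm or the gripper's body presses on something with over 40 N, if the wrist force passes 120 N, or if a joint passes its speed limit or range.

ROBOT

A 6-joint arm with a two-finger parallel gripper is mounted at the origin on the work surface. World frame = base frame: x ahead of the robot, y to its left, z up, the work surface at z = 0. Lengths are in m, angles in rad, forces in N, time in s.
With the tool pointing down it reaches from about 0.375 to 0.9 m from the base axis. Payload 3.1 kg.
Tool frame: the origin (TCP) lies on the centre line of the jaws, within the pads' length; the fingertips stand 19 mm ahead of it and the grasp point (between the pads) is the TCP; z points along the fingers, y is the line along which they close (so a half turn about z gives the same grasp; the last joint's range is limited). The gripper opens to 85 mm and grips with 20 to 120 N. Pads are 22 mm wide; open, the fingers measure 114 mm over their backs; the gripper's body (76 mm by 85 mm) begins 54 mm behind the grasp point. The pads swing forward as they close: fully open they stand 13 mm farther back than shut.
Start: joints at [-1.371, 0.527, 1.433, -0, 1.181, -0.178], TCP at [0.231, -0.581, 0.25] pointing down, gripper open.
Joint ranges: [-3.08, 3.08], [-0.75, 2.2], [0.22, 2.44], [-1.43, 4.57], [0, 2.65], [-2.85, 2.85]. Speed limits (rad/s): [2.79, 2.79, 3.14, 3.14, 3.14, 3.14].

INTERFACE

Orientations are given as a unit quaternion [x, y, z, w].
In Python, from station import manip gives the robot as it stands.
- The arm moves only by the tool servo_tool, never from a script. Its argument "rows" is a list that holds one entry, the list of rows, each a list of 7 numbers: the turn, a rotation vector about the tool's x, y, z in degrees, then the shift along the tool's x, y, z in m, then the gripper command: -1 is shut, 1 is fully open, values between are in proportion. In form: [[[wx, wy, wz, tx, ty, tz, jaw], ...]]. A call has 1 to 8 rows; each row shifts and turns the commanded pose from where the row before left it, along the tool's axes as they then stand; what a row does not reach is not made up. A row lasts 1/12 s, in which the tool goes at most 41.7 mm and 7.16 degrees, less where a joint would pass 70% of its speed; a pose out of reach is approached as far as the arm can. A call is refused whole if a number of a shift passes 0.0417 or a number of a turn 7.16, either way. A call with a gripper value outside its range is refused whole. The fingers move at their own pace and stop on an object; "squeeze" is the grip in N (left out, the last holds). Time passes only in rows, so rows that do not move let the fingers close. It gives the time, the measured TCP pose, the force, the opening and the grip force at its end, in the units of the state.
- manip.sense(): the state, without advancing time (a new reading comes with each control period).
- manip.snapshot(name): name is "scene" or "side" or "wrist"; returns the picture (480x640x3 uint8, blue, green, red); there is no depth.
- manip.camera_info(name): a dict with "K" (3x3 intrinsics, pixels), "camera_from_world" (4x4, takes a point from world to camera coordinates). Camera axes: x right, y down, z forward; pixel columns grow to the right and rows downward; lengths in m; the calibration is good to about 2 mm. The wrist camera is an equidistant fisheye: a pixel r from the principal point sees the ray r / f radians off the axis. A picture is of the moment at which its call begins: read the wrist's pose just before it. camera_info takes no time and is no camera call; for the wrist camera it gives the pose at the moment of the call.
- manip.sign_off(): hands the job in; it is judged then, once.
The state is a dict: "t": time; "q": joint angles; "qd": joint speeds; "tau": joint torques, N m; "tcp_pos": TCP position; "tool_rot": TCP orientation; "force": force on the tool from outside, world axes, zero at the start; "ft_torque": the same for the moment, N m; "finger_gap": opening from 0.0 (shut) to 1.0 (fully open); "gripper_force": force on a finger pad.
Only numpy, scipy, OpenCV 4.12 (cv2) and the standard library are available. Lean on these libraries where they do the work, as an engineer would, in place of code of your own. Each camera call takes 0.05 s, during which the arm holds its last target. There are 200 camera calls.

## Working session

There is one attempt and no reset: what is moved stays moved. The work goes in short steps, Python scripts to look and compute and a tool call to move; the robot and the scene stay as the last step left them, time stands still between calls to the robot, and variables do not carry over. Pictures are saved under pics/ and viewed, at most 10 in all, crops included, and the job is handed in when it is done.

Besides the shell and the picture viewer there is one more tool, called after ">>>" as name(argument=value, ...), one argument or row to a line, values as JSON. servo_tool: Moves the arm, as the interface text tells. Its arguments: {"type":"object","properties":{"rows":{"type":"array","items":{"type":"array","items":{"type":"array","items":{"type":"number"}}}},"squeeze":{"type":"number"}},"required":["rows"]}

```bash
mkdir -p pics; python3 - <<'E'
from station import manip
import cv2,numpy as np
a=manip.snapshot("scene");b=manip.snapshot("side")
np.save("scene.npy",a);np.save("sidev.npy",b)
cv2.imwrite("pics/scene0.png",a);cv2.imwrite("pics/side0.png",b)
for n in("scene","side"):
    c=manip.camera_info(n);print(n,np.round(c["K"],1).tolist());T=np.array(c["camera_from_world"]);print(np.round(-T[:3,:3].T@T[:3,3],3), np.round(T[2,:3],2))
s=manip.sense();print(s["t"],s["tool_rot"],s["force"])
E
```

```text
scene [[611.6, 0.0, 319.3], [0.0, 611.6, 244.2], [0.0, 0.0, 1.0]]
[1.054 0.772 0.659] [-0.47 -0.71 -0.52]
side [[498.9, 0.0, 319.1], [0.0, 498.9, 236.9], [0.0, 0.0, 1.0]]
[0.208 0.78  0.721] [ 0.3  -0.73 -0.61]
0.1 [ 9.82119509e-01  1.88255915e-01 -1.34480724e-06 -9.90769936e-04] [-0.35100573 -0.62714264 -0.01682204]
```

View pics/scene0.png

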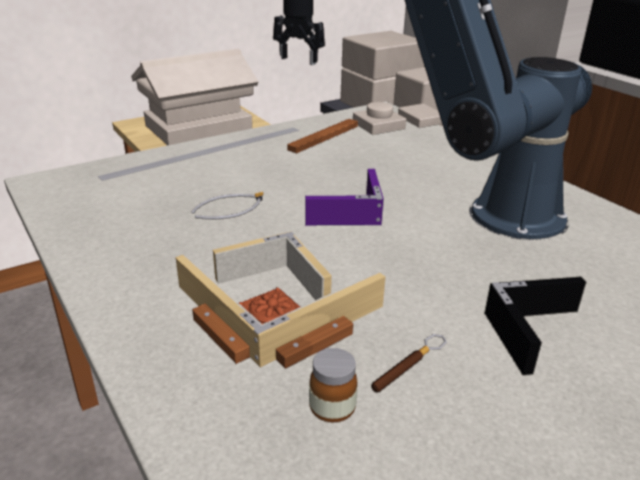

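View pics/side0.png

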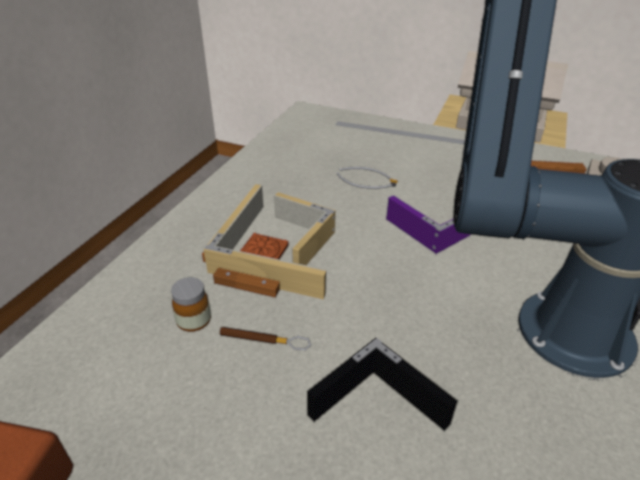

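Three Ls could be the loose side. The purple one (scene 345,205) and the black one (scene 535,320) are decoys. The plywood one with white inner faces (scene corner ~290,238; side ~330,213) stands inside the fixed L and fits the description. I'll confirm it and read its corners in enlarged crops.

```bash
python3 - <<'E'
import cv2,numpy as np
def crop(a,x,y,w,h,k,n):
    c=cv2.resize(a[y:y+h,x:x+w],None,fx=k,fy=k,interpolation=cv2.INTER_CUBIC)
    for i in range(0,w,20): cv2.putText(c,str(x+i),(i*k,9),0,.35,(0,0,255),1);cv2.line(c,(i*k,10),(i*k,16),(0,0,255),1)
    for i in range(0,h,20): cv2.putText(c,str(y+i),(0,i*k+4),0,.35,(0,0,255),1)
    cv2.imwrite(n,c)
crop(np.load("scene.npy"),170,225,225,145,3,"pics/c1.png")
crop(np.load("sidev.npy"),195,180,150,120,5,"pics/c2.png")
E
```

```text
(no output)
```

View pics/c1.png

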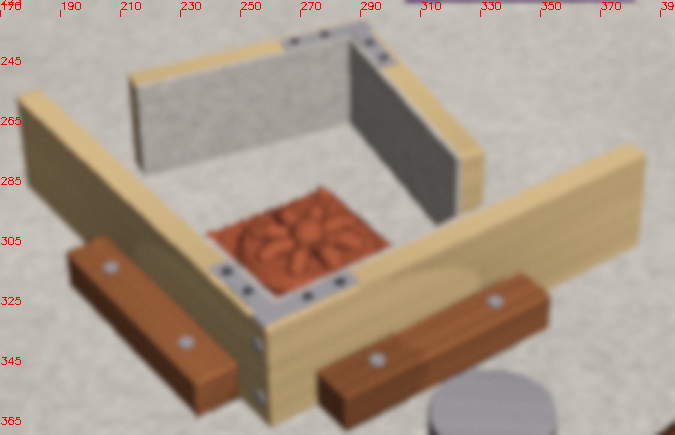

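View pics/c2.png

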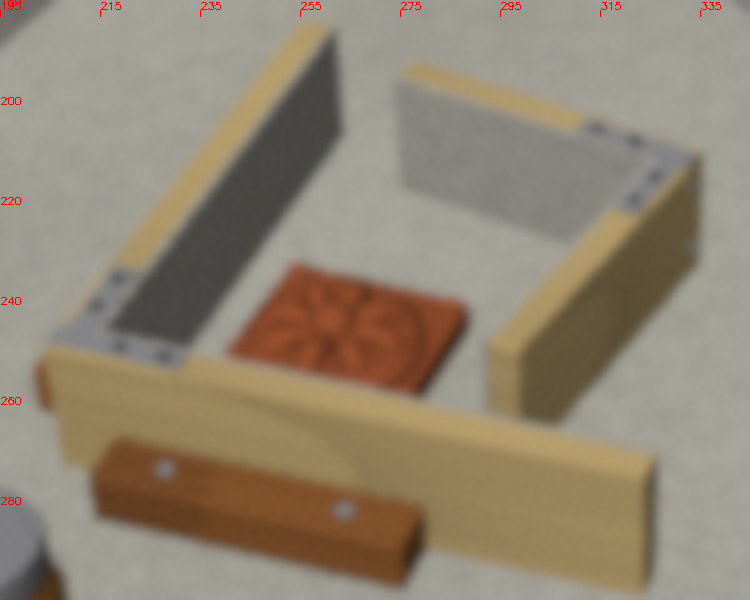

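Both crops confirm it: the plywood L with white inner faces, its top corner at scene (293,232) and side (335,211), is the loose side. Next I'll cast rays from the top corners onto z=0.065.

```bash
cat > h.py <<'E'
import numpy as np, json
from station import manip
def cast(cam,uv,z=.065):
    c=manip.camera_info(cam);K=np.array(c["K"]);T=np.array(c["camera_from_world"]);R,t=T[:3,:3],T[:3,3]
    o=-R.T@t; p=(np.array(uv,float)-[K[0,2],K[1,2]])/K[0,0]
    if cam=="wrist":
        th=np.linalg.norm(p,axis=1,keepdims=True); d=np.c_[p/np.maximum(th,1e-9)*np.sin(th),np.cos(th)]
    else: d=np.c_[p,np.ones(len(p))]
    d=d@R; return (o+d*((z-o[2])/d[:,2:]))[:,:2]
def fit(own,w):
    own,w=np.array(own,float),np.array(w); a,b=own-own.mean(0),w-w.mean(0)
    th=np.arctan2((a[:,0]*b[:,1]-a[:,1]*b[:,0]).sum(),(a*b).sum()); c,s=np.cos(th),np.sin(th);R=np.array([[c,-s],[s,c]])
    t=w.mean(0)-R@own.mean(0); return th,t,w-(own@R.T+t)
E
python3 - <<'E'
from h import *
np.set_printoptions(suppress=True,precision=4)
F={'scene':[((18,18),(258.3,333.3)),((0,0),(262.7,324.3)),((18,-253),(175.7,257.3)),((0,-253),(183.3,255.7)),((-243,18),(385,276.7)),((-243,0),(380.7,273))],
'side':[((18,18),(205.4,249)),((0,0),(217,245.6)),((18,-253),(256.6,185)),((0,-253),(261.4,186.6)),((-243,18),(323,275.2)),((-243,0),(326,271.2))]}
L={'scene':[((0,0),(292.7,232.3)),((158,0),(213.3,251)),((158,18),(215.3,253.7)),((0,168),(331.3,275.7)),((18,168),(323,277))],
'side':[((0,0),(335,211)),((158,0),(277.4,193.2)),((158,18),(274.4,195.6)),((0,168),(299.4,249.6)),((18,168),(292.6,248.6))]}
P=[]
for n,D in(("fixed",F),("loose",L)):
    O=[];W=[]
    for c in D:
        o=np.array([d[0] for d in D[c]])/1e3;w=cast(c,[d[1] for d in D[c]])
        th,t,r=fit(o,w);print(n,c,th,t,"res mm",np.round(r*1e3,1).tolist());O+=list(o);W+=list(w)
    th,t,r=fit(O,W);P.append((th,t));print(n,th,t,np.abs(r).max())
(a,f),(b,l)=P;R=np.array([[np.cos(a),-np.sin(a)],[np.sin(a),np.cos(a)]])
g=R@[-.158,-.168]+f
print("loose in fixed",R.T@(l-f),b-a,"goal origin",g)
E
```

```text
fixed scene 0.08982853150930448 [0.7164 0.1129] res mm [[-1.7, -5.4], [-1.3, -1.2], [-0.6, -0.1], [3.7, 3.5], [1.1, -0.9], [-1.2, 4.1]]
fixed side 0.08681031105580869 [0.7145 0.1133] res mm [[-1.5, -4.0], [-1.1, -3.7], [-3.0, 2.9], [0.6, 6.3], [3.8, -3.1], [1.3, 1.6]]
fixed 0.08833159394944236 [0.7155 0.1131] 0.006481007494859581
loose scene -0.10641887306203947 [ 0.532  -0.1091] res mm [[-0.4, 4.0], [1.1, 3.8], [0.0, -3.8], [1.4, -0.8], [-2.1, -3.1]]
loose side -0.09651473100508473 [ 0.5313 -0.1095] res mm [[1.3, 2.9], [-1.0, 3.4], [-0.9, -2.2], [2.1, -4.3], [-1.4, 0.1]]
loose -0.1014874198213645 [ 0.5317 -0.1093] 0.004395242270022304
loose in fixed [-0.2027 -0.2054] -0.18981901377080684 goal origin [ 0.5729 -0.0682]
```

```bash
python3 - <<'E'
from h import *
np.set_printoptions(suppress=True,precision=3)
a=.088;R=np.array([[np.cos(a),-np.sin(a)],[np.sin(a),np.cos(a)]]);f=np.array([.7155,.1131])
print("calipers tips,pivot,near,far fixed:");w=cast("scene",[(193,212),(262,196),(230,218),(225,195)],.008);print(w,(w-f)@R)
w=cast("scene",[(306,224),(381,224)],.0);print("purple",w,(w-f)@R);w=cast("scene",[(306,198),(381,198),(372,172)]);print(w)
for n,p in {"nearstart":(-.2027-.05,-.168-.037+.06),"nearend":(-.158-.011,-.168-.037+.06),"rightstart":(-.158+.062,-.168-.06),"rightend":(-.158+.062,-.168-.011)}.items(): print(n,R@p+f)
E
```

```text
calipers tips,pivot,near,far fixed:
[[ 0.625 -0.381]
 [ 0.456 -0.372]
 [ 0.567 -0.314]
 [ 0.528 -0.421]] [[-0.134 -0.485]
 [-0.301 -0.46 ]
 [-0.186 -0.412]
 [-0.234 -0.516]]
purple [[ 0.431 -0.217]
 [ 0.29  -0.131]] [[-0.312 -0.304]
 [-0.446 -0.206]]
[[ 0.433 -0.215]
 [ 0.295 -0.132]
 [ 0.23  -0.249]]
nearstart [ 0.477 -0.054]
nearend [ 0.56  -0.046]
rightstart [ 0.64  -0.122]
rightend [ 0.636 -0.074]
```

>>> servo_tool(
  rows=[
    [[0,0,5.56,0,0,0,1],[0,0,5.56,0,0,0,1],[0,0,5.55,0,0,0,1],[0,0,0,0.019,-0.0336,0,1],[0,0,0,0.019,-0.0336,0,1],[0,0,0,0.019,-0.0336,0,1],[0,0,0,0.019,-0.0336,0,1],[0,0,0,0.019,-0.0336,0,1]],
  ],
)

```text
t: 0.77
tcp_pos: [0.3112, -0.403, 0.2499]
tool_rot: [0.999, 0.044, -0.0, -0.001]
force: [1.2, 0.8, 0.4]
finger_gap: 1.002
gripper_force: 0.0
```

>>> servo_tool(
  rows=[
    [[0,0,0,0.019,-0.0336,0,1],[0,0,0,0.019,-0.0336,0,1],[0,0,0,0.019,-0.0336,0,1],[0,0,0,0.019,-0.0336,0,1],[0,0,0,0.019,-0.0336,0,1],[0,0,0,0.019,-0.0336,0,1],[0,0,0,0.019,-0.0336,0,1],[0,0,0,0.019,-0.0336,0,1]],
  ],
)

```text
t: 1.43
tcp_pos: [0.4391, -0.1219, 0.2502]
tool_rot: [0.999, 0.044, -0.0, -0.0]
force: [1.0, 0.1, 0.2]
finger_gap: 0.991
gripper_force: 0.0
```

>>> servo_tool(
  rows=[
    [[0,0,0,0.019,-0.0336,0,1],[0,0,0,0.019,-0.0336,0,1],[0,0,0,0,0,0.03,1],[0,0,0,0,0,0.03,1],[0,0,0,0,0,0,1]],
  ],
)

```text
t: 1.85
tcp_pos: [0.4676, -0.0514, 0.1862]
tool_rot: [0.999, 0.045, -0.005, -0.002]
force: [-0.5, 0.2, 0.8]
finger_gap: 1.007
gripper_force: 0.0
```

>>> servo_tool(
  rows=[
    [[0,0,0,0,0,0.035,1],[0,0,0,0,0,0.035,1],[0,0,0,0,0,0.035,1],[0,0,0,0,0,0.03,1],[0,0,0,0,0,0.02,1],[0,0,0,0.01,0,0,1],[0,0,0,0.01,0,0,1],[0,0,0,0,0,0,1]],
  ],
)

```text
t: 2.52
tcp_pos: [0.4956, -0.0532, 0.037]
tool_rot: [0.999, 0.044, 0.004, 0.001]
force: [-0.3, -0.2, 0.3]
finger_gap: 1.006
gripper_force: 0.0
```

```bash
python3 - <<'E'
from station import manip
import cv2
a=manip.snapshot("side");cv2.imwrite("pics/s1.png",cv2.resize(a[150:310,180:420],None,fx=3,fy=3,interpolation=2))
s=manip.sense();print(s["tcp_pos"],s["force"])
E
```

```text
[ 0.49429972 -0.052835    0.03720883] [ 0.16482919  0.34982335 -0.20227909]
```

View pics/s1.png

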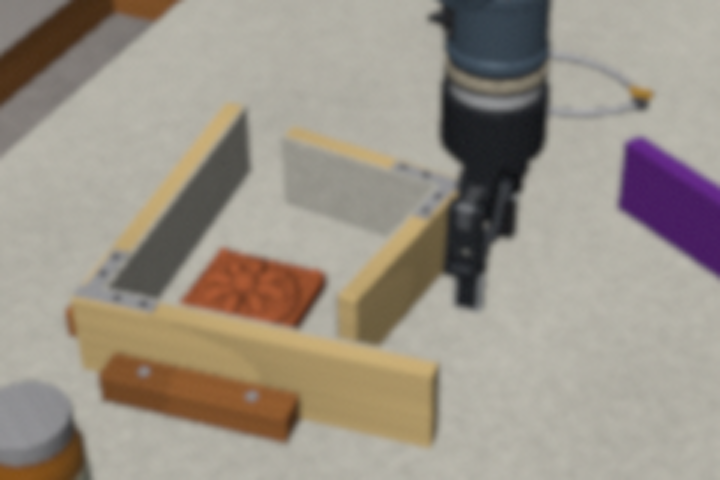

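The fingers are just off the near board's outer face (crop 470,250) and nothing else is near. Now the forward push.

>>> servo_tool(
  rows=[
    [[0,0,0,0.006,0,0.004,1],[0,0,0,0.005,0,0.002,1],[0,0,0,0.005,0,0,1],[0,0,0,0.005,0,0,1],[0,0,0,0.005,0,0,1],[0,0,0,0.005,0,0,1],[0,0,0,0.005,0,0,1],[0,0,0,0.004,0,0,1]],
  ],
)

```text
t: 3.23
tcp_pos: [0.5305, -0.0482, 0.0292]
tool_rot: [0.999, 0.044, -0.001, -0.0]
force: [-2.4, 0.1, 0.6]
finger_gap: 1.001
gripper_force: 0.0
```

>>> servo_tool(
  rows=[
    [[0,0,0,0.003,0,0,1],[0,0,0,0.003,0,0,1],[0,0,0,0.003,0,0,1],[0,0,0,0.003,0,0,1],[0,0,0,0.003,0,0,1],[0,0,0,0.001,0,0,1],[0,0,0,0,0,0,1]],
  ],
)

```text
t: 3.82
tcp_pos: [0.5474, -0.047, 0.0293]
tool_rot: [0.999, 0.044, 0.001, 0.0]
force: [-0.5, -0.4, -0.5]
finger_gap: 0.999
gripper_force: 0.0
```

```bash
python3 - <<'E'
from station import manip
import cv2,numpy as np
a=manip.snapshot("side");b=manip.snapshot("scene")
A=cv2.resize(a[180:300,195:345],None,fx=5,fy=5,interpolation=2);cv2.imwrite("pics/s2.png",A)
np.save("scene2.npy",b);s=manip.sense();print(s["tcp_pos"],s["force"])
E
```

```text
[ 0.54720372 -0.04699462  0.02936832] [-0.14213643 -0.24073821  0.15207141]
```

View pics/s2.png

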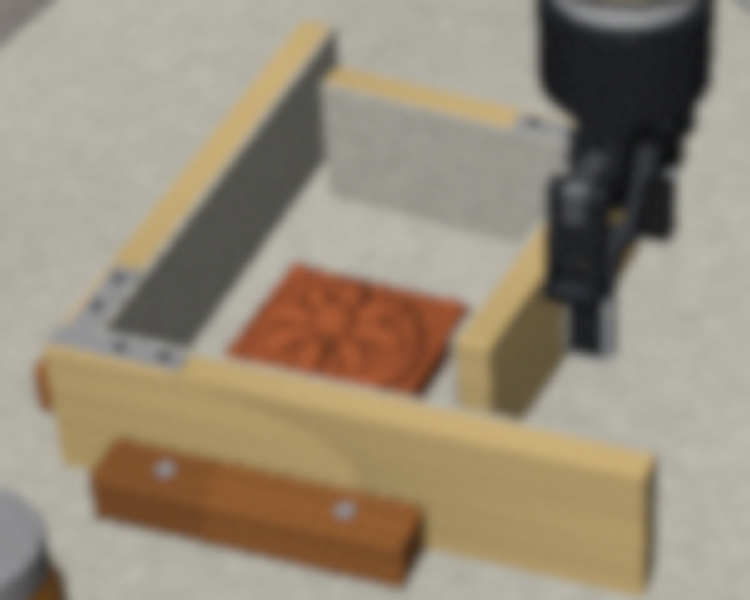

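The loose side has squared up against the fingers. Its right end is still short of the far board (crop 325,80), so I'll push a few mm more and watch the force.

>>> servo_tool(
  rows=[
    [[0,0,0,0.002,0,0,1],[0,0,0,0.002,0,0,1],[0,0,0,0.002,0,0,1],[0,0,0,0.001,0,0,1],[0,0,0,0.001,0,0,1],[0,0,0,0,0,0,1]],
  ],
)

```text
t: 4.42
tcp_pos: [0.5548, -0.0462, 0.0293]
tool_rot: [0.999, 0.044, 0.0, 0.0]
force: [-2.0, 0.3, 0.3]
finger_gap: 1.002
gripper_force: 0.0
```

```bash
python3 - <<'E'
from h import *
from station import manip
import cv2
np.set_printoptions(suppress=True,precision=4)
a=manip.snapshot("side");cv2.imwrite("pics/s3.png",cv2.resize(a[175:275,235:365],None,fx=6,fy=6,interpolation=2))
s=manip.sense();print(s["tcp_pos"],s["force"])
E
```

```text
[ 0.5548 -0.0462  0.0293] [-1.429   0.0039  0.3672]
```

View pics/s3.png

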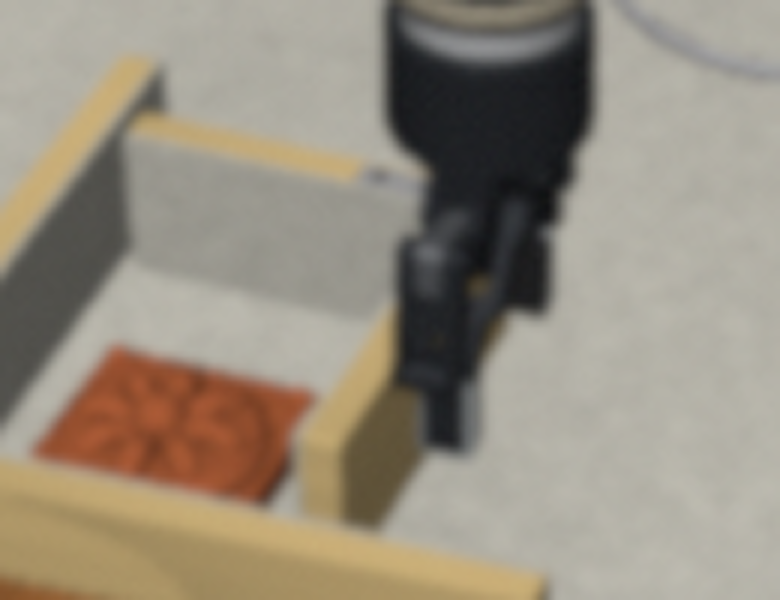

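>>> servo_tool(
  rows=[
    [[0,0,0,-0.015,0,0,1],[0,0,0,-0.015,0,0,1],[0,0,0,0,0,-0.035,1],[0,0,0,0,0,-0.035,1],[0,0,0,0,0,-0.03,1],[0,0,0,0.027,0.0238,0,1],[0,0,0,0.027,0.0238,0,1],[0,0,0,0.027,0.0238,0,1]],
  ],
)

```text
t: 5.13
tcp_pos: [0.6135, -0.1135, 0.1311]
tool_rot: [0.999, 0.045, 0.002, 0.001]
force: [0.5, -0.4, -0.5]
finger_gap: 1.0
gripper_force: 0.0
```

>>> servo_tool(
  rows=[
    [[0,0,0,0.027,0.0238,0,1],[0,0,-6.92,0,0,0,1],[0,0,-6.92,0,0,0,1],[0,0,-6.92,0,0,0,1],[0,0,-6.92,0,0,0,1],[0,0,-6.92,0,0,0,1],[0,0,-6.92,0,0,0,1],[0,0,-6.92,0,0,0,1]],
  ],
)

```text
t: 5.8
tcp_pos: [0.6411, -0.1343, 0.1294]
tool_rot: [0.892, 0.453, 0.001, 0.0]
force: [-0.6, 0.7, 0.2]
finger_gap: 1.0
gripper_force: 0.0
```

>>> servo_tool(
  rows=[
    [[0,0,-6.92,0,0,0,1],[0,0,-6.92,0,0,0,1],[0,0,-6.92,0,0,0,1],[0,0,-6.92,0,0,0,1],[0,0,-6.92,0,0,0,1],[0,0,-6.96,0,0,0,1],[0,0,0,0,0,0,1]],
  ],
)

```text
t: 6.38
tcp_pos: [0.6411, -0.1342, 0.1294]
tool_rot: [0.674, 0.738, 0.0, 0.001]
force: [-0.1, -0.5, -0.3]
finger_gap: 1.001
gripper_force: 0.0
```

```bash
python3 - <<'E'
from h import *
import cv2
a=manip.snapshot("scene");cv2.imwrite("pics/s4.png",cv2.resize(a[200:350,165:395],None,fx=3,fy=3,interpolation=2))
s=manip.sense();print(s["tcp_pos"],s["tool_rot"])
E
```

```text
[ 0.64099328 -0.13424261  0.12937129] [6.76169764e-01 7.36745650e-01 2.56445883e-04 4.81123557e-04]
```

View pics/s4.png

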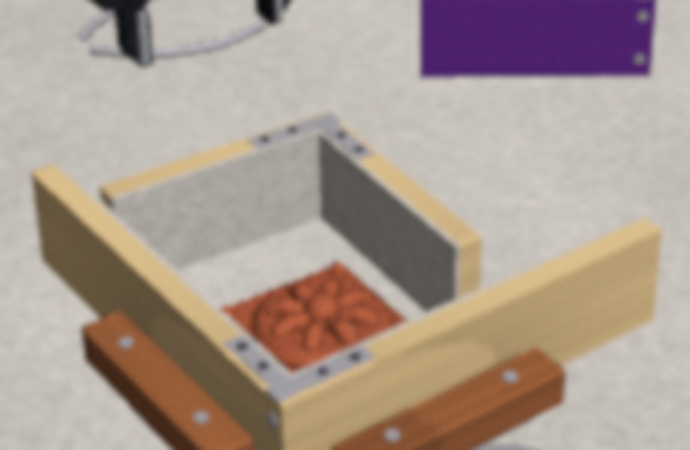

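The loose side is now square to the fixed side, with its top corners at scene (277,238), (199,263) and (326,280). I'll compute the remaining gaps.

```bash
python3 - <<'E'
from h import *
np.set_printoptions(suppress=True,precision=4)
a=.088;R=np.array([[np.cos(a),-np.sin(a)],[np.sin(a),np.cos(a)]]);f=np.array([.7155,.1131])
o=np.array([(0,0),(158,0),(0,168),(18,168)])/1e3;th,t,r=fit(o,cast("scene",[(277.3,238.3),(199.3,263.3),(325.7,280),(317.3,281.3)]))
print(R.T@(t-f),th-a,r*1e3, "tool",R.T@(np.array([.641,-.1342])-f))
E
```

```text
[-0.164  -0.2042] -0.05325807299384025 [[-1.8888  3.7943]
 [ 0.5888  1.7875]
 [ 2.4807 -0.3525]
 [-1.1807 -5.2293]] tool [-0.0959 -0.2398]
```

>>> servo_tool(
  rows=[
    [[0,0,0,0,0,0.035,1],[0,0,0,0,0,0.035,1],[0,0,0,0,0,0.03,1],[0,0,0,0,0,0,1],[0,0,0,0.005,0,0,1],[0,0,0,0.005,0,0,1],[0,0,0,0.005,0,0,1],[0,0,0,0.005,0,0,1]],
  ],
)

```text
t: 7.1
tcp_pos: [0.6407, -0.1143, 0.0319]
tool_rot: [0.676, 0.737, 0.001, 0.003]
force: [0.4, -2.0, 0.1]
finger_gap: 1.006
gripper_force: 0.8
```

>>> servo_tool(
  rows=[
    [[0,0,0,0.004,0,0,1],[0,0,0,0.004,0,0,1],[0,0,0,0.004,0,0,1],[0,0,0,0.004,0,0,1],[0,0,0,0.004,0,0,1],[0,0,0,0.004,0,0,1],[0,0,0,0.004,0,0,1],[0,0,0,0.003,0,0,1]],
  ],
)

```text
t: 7.77
tcp_pos: [0.6384, -0.0849, 0.0315]
tool_rot: [0.675, 0.738, 0.001, 0.003]
force: [1.0, -5.9, 4.7]
finger_gap: 0.999
gripper_force: 1.0
```

>>> servo_tool(
  rows=[
    [[0,0,0,0.001,0,0,1],[0,0,0,0.001,0,0,1],[0,0,0,0.001,0,0,1],[0,0,0,0.001,0,0,1],[0,0,0,0.001,0,0,1]],
  ],
)

```text
t: 8.18
tcp_pos: [0.638, -0.0802, 0.0315]
tool_rot: [0.675, 0.738, 0.001, 0.003]
force: [1.5, -5.7, 6.8]
finger_gap: 0.999
gripper_force: 1.0
```

```bash
python3 - <<'E'
from h import *
import cv2
a=manip.snapshot("scene");b=manip.snapshot("side")
f=lambda i:cv2.resize(i,(400,300),interpolation=2)
cv2.imwrite("pics/s5.png",np.hstack([f(a[195:345,175:375]),f(b[160:295,180:360])]))
s=manip.sense();print(s["tcp_pos"],s["force"],s["ft_torque"])
E
```

```text
[ 0.63798135 -0.07995334  0.03147247] [ 0.66920616 -5.41290642  5.92542966] [-0.53462105 -0.22580328  0.03759953]
```

View pics/s5.png

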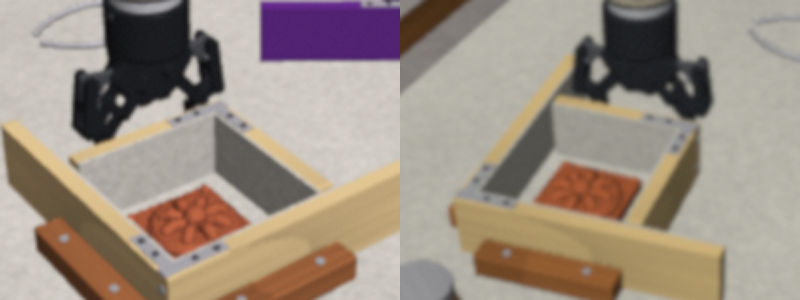

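>>> servo_tool(
  rows=[
    [[0,0,0,0.001,0,-0.001,1],[0,0,0,0.001,0,0,1],[0,0,0,0.001,0,0,1],[0,0,0,0.001,0,0,1],[0,0,0,0,0,0,1]],
  ],
)

```text
t: 8.7
tcp_pos: [0.637, -0.0764, 0.0316]
tool_rot: [0.675, 0.738, 0.0, 0.003]
force: [1.1, -8.8, 5.4]
finger_gap: 1.002
gripper_force: 2.0
```

>>> servo_tool(
  rows=[
    [[0,0,0,0.001,0,0,1],[0,0,0,0.001,0,0,1],[0,0,0,0.001,0,0,1],[0,0,0,0,0,0,1]],
  ],
)

```text
t: 9.03
tcp_pos: [0.6383, -0.0757, 0.0316]
tool_rot: [0.674, 0.738, -0.0, 0.005]
force: [4.2, -13.1, 2.8]
finger_gap: 1.001
gripper_force: 1.5
```

The near end has butted: motion stalled and the force is rising. Back to the near board to close the x gap.

>>> servo_tool(
  rows=[
    [[0,0,0,-0.01,0,0,1],[0,0,0,-0.02,0,0,1],[0,0,0,0,0,-0.03,1],[0,0,0,0,0,-0.035,1],[0,0,0,0,0,-0.035,1],[0,0,0,0.0257,-0.027,0,1],[0,0,0,0.0257,-0.027,0,1],[0,0,0,0.0257,-0.027,0,1]],
  ],
)

```text
t: 9.7
tcp_pos: [0.548, -0.0302, 0.1304]
tool_rot: [0.676, 0.737, -0.0, -0.001]
force: [-1.1, 0.6, -0.9]
finger_gap: 1.0
gripper_force: 0.0
```

>>> servo_tool(
  rows=[
    [[0,0,0,0.0257,-0.027,0,1],[0,0,6.92,0,0,0,1],[0,0,6.92,0,0,0,1],[0,0,6.92,0,0,0,1],[0,0,6.92,0,0,0,1],[0,0,6.92,0,0,0,1],[0,0,6.92,0,0,0,1],[0,0,6.92,0,0,0,1]],
  ],
)

```text
t: 10.37
tcp_pos: [0.5191, -0.0072, 0.1296]
tool_rot: [0.92, 0.393, -0.002, -0.002]
force: [0.7, 0.2, 0.2]
finger_gap: 1.004
gripper_force: 0.0
```

>>> servo_tool(
  rows=[
    [[0,0,6.92,0,0,0,1],[0,0,6.92,0,0,0,1],[0,0,6.92,0,0,0,1],[0,0,6.92,0,0,0,1],[0,0,6.92,0,0,0,1],[0,0,6.92,0,0,0,1],[0,0,0,0,0,0,1]],
  ],
)

```text
t: 10.95
tcp_pos: [0.5193, -0.0073, 0.1296]
tool_rot: [0.999, 0.043, -0.002, -0.001]
force: [-0.2, -0.4, 0.2]
finger_gap: 1.003
gripper_force: 0.0
```

>>> servo_tool(
  rows=[
    [[0,0,0,0,0,0.035,1],[0,0,0,0,0,0.035,1],[0,0,0,0,0,0.03,1],[0,0,0,0,0,0,1],[0,0,0,0.008,0,0,1],[0,0,0,0.008,0,0,1],[0,0,0,0.006,0,0,1],[0,0,0,0.004,0,0,1]],
  ],
)

```text
t: 11.62
tcp_pos: [0.55, -0.0064, 0.0325]
tool_rot: [0.999, 0.045, 0.003, 0.001]
force: [0.3, 0.2, 0.1]
finger_gap: 1.001
gripper_force: 0.0
```

>>> servo_tool(
  rows=[
    [[0,0,0,0.002,0,0,1],[0,0,0,0.002,0,0,1],[0,0,0,0.001,0,0,1],[0,0,0,0.001,0,0,1],[0,0,0,0.001,0,0,1],[0,0,0,0.001,0,0,1],[0,0,0,0,0,0,1]],
  ],
)

```text
t: 12.2
tcp_pos: [0.5544, -0.0053, 0.0302]
tool_rot: [0.999, 0.044, -0.001, -0.0]
force: [-2.3, 1.5, 0.9]
finger_gap: 0.999
gripper_force: 0.0
```

>>> servo_tool(
  rows=[
    [[0,0,0,0.001,0,0,1],[0,0,0,0.001,0,0,1],[0,0,0,0.001,0,0,1],[0,0,0,0,0,0,1]],
  ],
)

```text
t: 12.53
tcp_pos: [0.5571, -0.0051, 0.0301]
tool_rot: [0.999, 0.044, -0.001, -0.0]
force: [-4.1, -0.2, 0.9]
finger_gap: 1.0
gripper_force: 0.0
```

>>> servo_tool(
  rows=[
    [[0,0,0,0.001,0,0,1],[0,0,0,0.001,0,0,1],[0,0,0,0.001,0,0,1],[0,0,0,0,0,0,1]],
  ],
)

```text
t: 12.87
tcp_pos: [0.557, -0.0045, 0.0298]
tool_rot: [0.999, 0.044, -0.004, -0.001]
force: [-9.1, -1.4, 3.1]
finger_gap: 0.999
gripper_force: 0.0
```

>>> servo_tool(
  rows=[
    [[0,0,0,0.001,0,0,1],[0,0,0,0.001,0,0,1],[0,0,0,0.001,0,0,1],[0,0,0,0,0,0,1]],
  ],
)

```text
t: 13.2
tcp_pos: [0.5568, -0.0039, 0.0294]
tool_rot: [0.999, 0.044, -0.008, -0.002]
force: [-13.9, -2.3, 4.5]
finger_gap: 0.998
gripper_force: 0.0
```

Stalled with the force rising in x too. One more light y push will make sure both joints are tight.

>>> servo_tool(
  rows=[
    [[0,0,0,-0.012,0,0,1],[0,0,0,-0.018,0,0,1],[0,0,0,0,0,-0.035,1],[0,0,0,0,0,-0.035,1],[0,0,0,0,0,-0.03,1],[0,0,0,0.026,0.027,0,1],[0,0,0,0.026,0.027,0,1],[0,0,0,0.026,0.027,0,1]],
  ],
)

```text
t: 13.87
tcp_pos: [0.6218, -0.082, 0.1324]
tool_rot: [0.999, 0.045, 0.003, 0.001]
force: [0.4, 0.2, -0.0]
finger_gap: 1.001
gripper_force: 0.0
```

>>> servo_tool(
  rows=[
    [[0,0,0,0.026,0.027,0,1],[0,0,-6.92,0,0,0,1],[0,0,-6.92,0,0,0,1],[0,0,-6.92,0,0,0,1],[0,0,-6.92,0,0,0,1],[0,0,-6.92,0,0,0,1],[0,0,-6.92,0,0,0,1],[0,0,-6.92,0,0,0,1]],
  ],
)

```text
t: 14.53
tcp_pos: [0.6487, -0.106, 0.1307]
tool_rot: [0.892, 0.453, 0.001, 0.001]
force: [-0.2, 0.1, -0.1]
finger_gap: 1.001
gripper_force: 0.0
```

>>> servo_tool(
  rows=[
    [[0,0,-6.92,0,0,0,1],[0,0,-6.92,0,0,0,1],[0,0,-6.92,0,0,0,1],[0,0,-6.92,0,0,0,1],[0,0,-6.92,0,0,0,1],[0,0,-6.92,0,0,0,1],[0,0,0,0,0,0,1]],
  ],
)

```text
t: 15.12
tcp_pos: [0.6485, -0.106, 0.1307]
tool_rot: [0.675, 0.738, 0.001, 0.001]
force: [0.1, -0.7, 0.9]
finger_gap: 1.003
gripper_force: 0.0
```

```bash
python3 - <<'E'
from h import *
s=manip.sense();p=s["tool_rot"];print(s["tcp_pos"],"yaw",2*np.arctan2(p[1],p[0])-np.pi/2)
E
```

```text
[ 0.64850997 -0.10596509  0.13068486] yaw 0.08983953566678693
```

>>> servo_tool(
  rows=[
    [[0,0,0,0,0,0.035,1],[0,0,0,0,0,0.035,1],[0,0,0,0,0,0.03,1],[0,0,0,0,0,0,1],[0,0,0,0.008,0,0,1],[0,0,0,0.008,0,0,1],[0,0,0,0.006,0,0,1],[0,0,0,0.004,0,0,1]],
  ],
)

```text
t: 15.78
tcp_pos: [0.6463, -0.0787, 0.0328]
tool_rot: [0.675, 0.738, 0.001, 0.002]
force: [-1.1, -0.5, 0.2]
finger_gap: 0.997
gripper_force: 0.0
```

>>> servo_tool(
  rows=[
    [[0,0,0,0.001,0,0,1],[0,0,0,0.001,0,0,1],[0,0,0,0.001,0,0,1],[0,0,0,0.001,0,0,1],[0,0,0,0.001,0,0,1],[0,0,0,0,0,0,1]],
  ],
)

```text
t: 16.28
tcp_pos: [0.645, -0.076, 0.0307]
tool_rot: [0.675, 0.737, -0.0, 0.001]
force: [-0.2, -3.2, 1.6]
finger_gap: 1.0
gripper_force: 0.0
```

>>> servo_tool(
  rows=[
    [[0,0,0,0.001,0,0,1],[0,0,0,0.001,0,0,1],[0,0,0,0,0,0,1]],
  ],
)

```text
t: 16.53
tcp_pos: [0.6451, -0.0759, 0.0308]
tool_rot: [0.675, 0.738, -0.001, 0.002]
force: [-1.1, -9.5, 2.0]
finger_gap: 1.0
gripper_force: 0.0
```

It stalls at the same place as before, so y is tight. Backing clear for the final look.

>>> servo_tool(
  rows=[
    [[0,0,0,-0.01,0,0,1],[0,0,0,-0.03,0,0,1],[0,0,0,-0.02,0,-0.02,1],[0,0,0,0,0,-0.04,1],[0,0,0,0,0,-0.04,1],[0,0,0,-0.02,0,-0.035,1],[0,0,0,-0.03,0,-0.02,1],[0,0,0,-0.03,0,0,1]],
  ],
)

```text
t: 17.2
tcp_pos: [0.6597, -0.2133, 0.1919]
tool_rot: [0.675, 0.738, 0.002, 0.005]
force: [1.3, -0.5, -0.4]
finger_gap: 1.004
gripper_force: 0.0
```

```bash
python3 - <<'E'
from h import *
import cv2
a=manip.snapshot("scene");b=manip.snapshot("side")
f=lambda i,s:cv2.resize(i,s,interpolation=2)
A=f(a[235:345,170:390],(780,390)) ;A=f(a[235:335,170:350],(540,300));B=f(b[175:275,195:345],(450,300))
B2=cv2.copyMakeBorder(B,0,0,0,90,cv2.BORDER_CONSTANT)
cv2.imwrite("pics/s6.png",np.vstack([A,B2]))
E
```

```text
(no output)
```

View pics/s6.png

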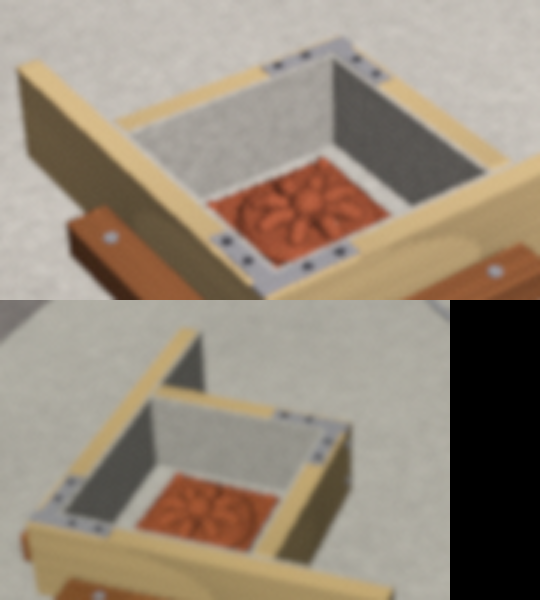

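Both joints look closed: the right end meets the far board at scene ~(211,276), and the near end meets the left board at ~(338,289). The model's left corner is still at (239,303), the arm is clear, and I'm handing in.

```bash
python3 -c "
from station import manip
print(manip.sign_off())"
```

```text
the job is handed in; nothing more can be done
None
```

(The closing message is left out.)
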